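# Open the centrifuge past its safety catch and load the balancing tube

### The job

The bench-top centrifuge's lid has popped up but its safety catch still holds it: reach under the raised front edge, feel along from the right for the hidden catch's upright peg, push it gently to the left against its spring and, still holding it aside, lift the lid and swing it fully up until it stays open. Then take the capped tube out of the metal stand and seat it fully, upright, in the rotor bucket straight across from the tube already there, so that the rotor is balanced, and let go. Do not force the catch, do not heave the lid against it, and leave the other tube and the things on the bench as they are.

Things in the scene. Friction and masses are not known exactly. Their poses are not given: they have to be found in the camera images.
- centrifuge: Cream bench-top centrifuge, fixed, 180 x 180 mm, deck 100 mm high. Origin: centre of its underside; +x from its front (towards the robot) to its back, +y to the left, z up. A hand recess along its front is open forward and upward: x -90 to -40 mm, y -78 to +78 mm between two end cheeks, floor 50 mm up. The rotor chamber behind it is centred at x +25 mm.
- lid (a joint): Lid angle about its rear hinge (axis along the centrifuge's y), rad. 0 = as found, popped up on buffers (goes no lower); about 0.03 = held by the catch; 1.42 = fully open, upright. The sprung hinge carries most of its 0.45 kg: the front edge lifts with under 3 N. Let go below 0.6 it sinks back; from 0.8 on it rises by itself to 1.42 within 2 s and stays.
- lid_edge (a point): Middle of the lid's lower front edge (moves with the lid), 177 mm from the hinge, at first 130 mm above the table, 30 mm above the deck. The lid is a hollow cover, 184 mm wide, 27 mm deep at the front; along this edge runs a lip, 150 mm long, 4 mm thick, turned 15 mm inward.
- lid_hinge (a point): Middle of the lid's hinge axis, 106 mm above the table, at the centrifuge's x +85 mm.
- catch (a joint): Angle of the hidden safety catch, rad: 0 at rest, 0.48 at its stop. A sprung steel bell crank on an upright pivot in the recess, 40 mm behind the lid's edge; its hook lies 4 mm above the lid's lip. Pushing its finger peg left (centrifuge's +y) turns the hook off the lip; clear from 0.27 on. Let go, it springs back; once the lid's edge is 15 mm up it no longer holds.
- recess (a point): On the centrifuge, middle of the recess, at the height (97 mm above the table) and depth (6 mm behind the lid's edge) of the catch's finger peg at rest. The peg is an upright pin, 9 mm thick, 75 to 118 mm above the table. Where it stands along the recess is not known: 25 mm right (-y) to 35 mm left of this point; right of it the recess is empty. Feel for it.
- pivot_line (a point): On the centrifuge, 34 mm behind recess: the catch's pivot stands on the y line through this point; pivot and hook reach 144 mm above the table. Push at the peg: 2 N at first, 4.6 N where the hook comes clear (9 mm of push), 7 N at its stop (16 mm), then rigid; over 15 N bends the catch. Lifting the lid against the hook jams it; over 20 N of lift bends it.
- tube: Tube to be loaded: 49 mm long; body 10 mm across, 34 mm long; cap 18 mm across, 15 mm high; about 12 g. Origin at the centre of its lower end, z up to the cap. It stands in a hole of the tube stand, cap up. Grip it by the cap.
- tube_stand: Aluminium block, fixed, 92 x 62 x 34 mm, two rows of three holes (13.5 mm wide, 32 mm deep, rows along its x). Origin: centre of its underside. The tube stands in the hole at x 0, y -14.5 mm; the others are empty.
- balance_tube: The like tube that is already in the rotor, under the lid, its cap on the bucket's rim. Origin at the centre of its lower end.
- empty_bucket (a point): Centre of the mouth of the rotor bucket straight across from the balance tube (64 mm away), 100 mm above the table, level with the deck; z up. The fixed rotor has four upright buckets on a 32 mm radius, three empty, and a hub 7 mm above their rims. Bucket: 14 mm wide, 36 mm deep; a seated tube hangs by its cap on the rim, its origin 34 mm below this point.
- timer: White timer, 66 x 66 x 19 mm, loose, a bystander.
- reagent_bottle: Small dropper bottle, 27 mm wide, 74 mm high, loose, a bystander.
- reagent_bottle_2: Another dropper bottle, 27 mm wide, 74 mm high, loose, a bystander.
- marker: Black marker lying on the table, 20 mm thick, 112 mm long, loose, a bystander.

How it is judged:
On the way, in this order (a step that is already met when the one before it is completed fails the run):
1. the safety catch is pushed aside while the lid is still down (value of joint catch above 0.22 rad and value of joint lid below 0.1 rad), for 0.1 s.
2. the lid is swung fully up and stays up (value of joint lid above 1.3 rad), for 0.3 s.
At the end, for the whole second after the job is handed in: The lid stays fully open (over 1.3 rad); the tube rests, released, in the bucket across from the other tube: within 4 mm of its middle, upright within 0.15 rad, its lower end at least 31 mm below the mouth; the other tube has moved less than 6 mm (value of joint lid above 1.3 rad and horizontal distance between tube and empty_bucket below 0.004 m and z of tube in the frame of empty_bucket below -0.031 m and angle between tube's own z axis and vertical below 0.15 rad and linear speed of tube below 0.02 m/s and distance of balance_tube from where it was at the start of the episode below 0.006 m); the robot touches nothing.
It fails at once if the catch is shoved with more than 15 N (contact force between catch and the fingers above 15 N).
It fails at once if the lid is heaved up or pressed with more than 20 N (contact force between lid and the fingers above 20 N).
It fails at once if the other tube is pulled or knocked out of its bucket (moved more than 15 mm) (distance of balance_tube from where it was at the start of the episode above 0.015 m).
It fails at once if a bystander (timer, dropper bottles, marker) is shifted more than 30 mm (distance of any of timer, reagent_bottle, reagent_bottle_2, marker from where it was at the start of the episode above 0.03 m).
It also fails if it takes over 61 s, if anything falls off the work surface, if the arm or the gripper's body presses on something with over 40 N, if the wrist force passes 120 N, or if a joint passes its speed limit or range.

### The arm

A 6-joint arm with a two-finger parallel gripper is mounted at the origin on a cart in front of the work surface, level with it; the furniture and walls round the work are solid. World frame = base frame: x ahead of the robot, y to its left, z up, the work surface at z = 0. Lengths are in m, angles in rad, forces in N, time in s.
With the tool pointing down it reaches from about 0.3 to 0.775 m from the base axis. Payload 14.6 kg.
Tool frame: the origin (TCP) lies at the very end of the fingers, on their centre line; the grasp point (between the pads) lies 19 mm behind it; z points along the fingers, y is the line along which they close (so a half turn about z gives the same grasp; the last joint's range is limited). The gripper opens to 94 mm and grips with 3 to 60 N. Pads are 16 mm wide; open, the fingers measure 119 mm over their backs; the gripper's body (75 mm by 177 mm) begins 78 mm behind the grasp point.
Start: joints at [1.191, 0.3, 1.521, -0, 1.321, -0.067], TCP at [0.169, 0.523, 0.205] pointing down, gripper open.
Joint ranges: [-3.03, 3.03], [-0.79, 2.21], [0.23, 2.52], [-1.04, 4.18], [0, 3.07], [-2.55, 2.55]. Speed limits (rad/s): [2.22, 2.22, 2.57, 3.14, 3.14, 3.14].

### API

Orientations are given as [roll, pitch, yaw] about the fixed x, y, z axes, in that order (R = Rz(yaw) Ry(pitch) Rx(roll)).
In Python, from station import robot, vision, search_frame, trace, landmark_of gives the robot as it stands. Calls block until the motion is done:
- robot.move_pose(position, orientation): joint-space move of the TCP to a pose.
- robot.servo_line(position, rotation=None, rate=0.15): straight line of the TCP; rotation=None keeps the orientation; rate is the mean speed in m/s.
- robot.goto_joints(angles): joint-space move.
- robot.command_gripper(opening): opening from 0.0 (shut) to 1.0 (fully open); the grip force is fixed at half the most; returns when the fingers have stopped.
- robot.wait(seconds).
- robot.ik(position, orientation): joint angles nearest the present ones, or None.
- vision.snapshot(name): name is "scene" or "top" or "wrist"; returns (picture, depth): 400x640x3 uint8, red, green, blue; 400x640 float32, m along the optical axis (not along the pixel's ray), 0 where there is no reading.
- vision.camera_model(name): a dict with "camera_matrix" (3x3 intrinsics, pixels), "dist_coeffs" ([k1, k2, p1, p2, k3] as OpenCV has them; the pictures are not rectified), "camera_from_world" (4x4, takes a point from world to camera coordinates); the wrist camera has in their place "mount" (4x4, takes a point from camera to tool coordinates, whose origin is the TCP and whose axes are the flange's). Camera axes: x right, y down, z forward; pixel columns grow to the right and rows downward; lengths in m; the calibration is good to about 2 mm. A picture is of the moment at which its call begins: read the wrist's pose just before it. camera_model takes no time and is no camera call.
A pose or a line that the arm cannot do raises robot.Unreachable and nothing moves.
- robot.hand_in(): hands the job in; it is judged then, once.
Trained networks look in the newest picture that a camera, given by its name, has taken for a name from the list of things; names that differ only in an ending like _2 or _b are one class to them, and where a whole thing is asked for, a point or a joint stands for the part that bears it (a point fixed in the world has none). Each returns a list of dicts, best first, with "conf" (0 to 1); they miss things now and then, are a little off and sometimes report something else, mostly with a low value. They report only what shows in the picture. A call takes as long as a camera call.
- search_frame(thing, camera): "at" ([x, y, z] in m, in world coordinates, good to about 4 mm: the middle of the surface that is visible of it).
- trace(thing, camera): "pixels" (400x640 bool, what is visible of it).
- landmark_of(thing, camera): "at" ([x, y, z] in m, in world coordinates, good to about 4 mm: a listed point, or the origin of a listed thing).
Readings, each from a call of its own:
- robot.current_t(): time.
- robot.current_joints(): joint angles.
- robot.current_joint_vel(): joint speeds.
- robot.current_effort(): joint torques, N m.
- robot.current_ee_pos(): TCP position.
- robot.current_ee_rot(): TCP orientation.
- robot.current_force(): force on the tool from outside, world axes, zero at the start.
- robot.current_moment(): the same for the moment, N m.
- robot.current_grip_width(): opening from 0.0 (shut) to 1.0 (fully open).
- robot.current_gripper_force(): force on a finger pad.
Only numpy, scipy, OpenCV 4.12 (cv2) and the standard library are available. Lean on these libraries where they do the work, as an engineer would, in place of code of your own. Each camera call takes 0.05 s, during which the arm holds its last target. There are 200 camera calls.

## Working session

There is one attempt and no reset: what is moved stays moved. The work goes in short steps, each a Python script; the robot and the scene stay as the last script left them, time stands still between calls to the robot, and variables do not carry over. Pictures are saved under pics/ and viewed, at most 10 in all, crops included, and the job is handed in when it is done.

```bash
mkdir -p pics; ls
cat > a.py <<'E'
from station import robot, vision, search_frame, trace, landmark_of
import numpy as np, cv2
E
python3 - <<'E'
from a import *
for c in ("scene","top"):
    p,d=vision.snapshot(c); cv2.imwrite(f"pics/{c}0.png",p[:,:,::-1]); np.save(f"{c}.npy",d)
    m=vision.camera_model(c); print(c,np.round(m["camera_from_world"],3).tolist(),np.round(m["camera_matrix"],1).tolist())
    for t in ("centrifuge","lid_edge","lid_hinge","recess","pivot_line","tube","tube_stand","empty_bucket","timer","reagent_bottle","marker"):
        for f in (landmark_of,search_frame):
            if f is search_frame and t not in("tube","timer","reagent_bottle","marker"):continue
            print(t,f.__name__,[(np.round(r["at"],3).tolist(),round(r["conf"],2)) for r in f(t,c)][:3])
print(robot.current_t(),robot.current_ee_rot(),robot.current_force())
E
```

```text
pics
scene [[-0.696, -0.718, -0.005, 0.249], [-0.276, 0.274, -0.921, 0.275], [0.663, -0.64, -0.389, 0.499], [0.0, 0.0, 0.0, 1.0]] [[373.3, 0.0, 315.2], [0.0, 373.3, 199.4], [0.0, 0.0, 1.0]]
centrifuge call [([0.38, -0.265, 0.098], 0.61), ([0.447, -0.319, 0.003], 0.57)]
lid_edge call [([0.374, -0.259, 0.127], 0.78)]
lid_hinge call [([0.509, -0.366, 0.104], 0.62)]
recess call [([0.38, -0.265, 0.099], 0.91)]
pivot_line call [([0.409, -0.285, 0.097], 0.76)]
tube call [([0.576, -0.113, -0.001], 0.68), ([0.5, 0.028, 0.001], 0.52)]
tube call [([0.572, -0.108, 0.029], 0.45), ([0.496, 0.034, 0.043], 0.37)]
tube_stand call [([0.495, 0.051, 0.002], 0.83)]
empty_bucket call [([0.44, -0.322, 0.096], 0.37)]
timer call [([0.437, 0.133, -0.002], 0.94)]
timer call [([0.42, 0.141, 0.012], 0.87)]
reagent_bottle call [([0.575, -0.114, -0.002], 0.75), ([0.563, 0.034, 0.002], 0.7)]
reagent_bottle call [([0.554, 0.038, 0.042], 0.61), ([0.57, -0.109, 0.031], 0.52), ([0.393, -0.288, 0.086], 0.48)]
marker call [([0.596, -0.046, 0.01], 0.53)]
marker call [([0.629, -0.039, 0.016], 0.48), ([0.4, -0.273, 0.085], 
[... 349 characters left out ...]
0.105], 0.74)]
recess call [([0.377, -0.267, 0.096], 0.68)]
pivot_line call [([0.403, -0.286, 0.099], 0.69)]
tube call [([0.501, 0.028, 0.001], 0.52)]
tube call [([0.499, 0.027, 0.051], 0.48)]
tube_stand call [([0.496, 0.046, 0.003], 0.75), ([0.378, -0.266, 0.095], 0.72)]
empty_bucket call []
timer call [([0.432, 0.138, -0.002], 0.76)]
timer call [([0.429, 0.136, 0.019], 0.86)]
reagent_bottle call [([0.575, -0.111, 0.001], 0.57), ([0.563, 0.041, -0.001], 0.52)]
reagent_bottle call [([0.568, -0.113, 0.044], 0.51)]
marker call [([0.596, -0.043, 0.009], 0.73)]
marker call [([0.649, -0.044, 0.019], 0.63)]
1.6 [-3.14155426e+00 -8.34904852e-06  2.82878404e+00] [-0.62707799 -0.8914012  -0.31153767]
```

View pics/scene0.png

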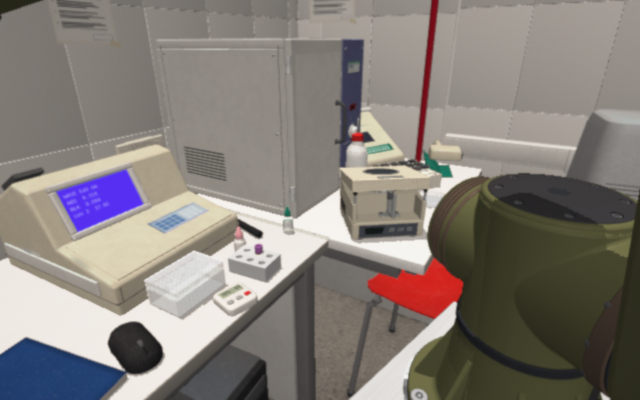

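View pics/top0.png

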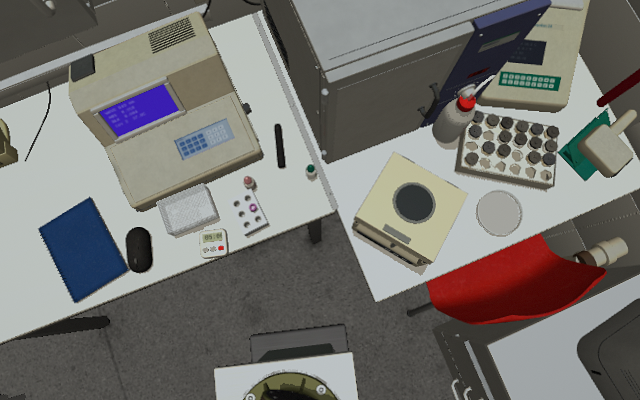

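The scene view shows the centrifuge at about (390,200), with the lid popped and something upright in the recess. The top view shows it at (410,210), and the stand with the purple cap at (252,208). Next I'll crop the recess and check IK for a level approach.

```bash
cat >> a.py <<'E'
from scipy.spatial.transform import Rotation as R
C=np.array([0.4455,-0.318,0]); YAW=-0.668   # centrifuge
def W(x,y,z): return R.from_euler('z',YAW).apply([x,y,z])+C
def rot(zdir,ydir):
    z=np.array(zdir,float);z/=np.linalg.norm(z);y=np.array(ydir,float);y-=z*(y@z);y/=np.linalg.norm(y)
    return R.from_euler('z',YAW)*R.from_matrix(np.c_[np.cross(y,z),y,z])
def rpy(r): return r.as_euler('xyz')
E
python3 - <<'E'
from a import *
p=cv2.imread("pics/scene0.png")[155:250,330:440]
cv2.imwrite("pics/crop.png",cv2.resize(p,None,fx=6,fy=6,interpolation=cv2.INTER_CUBIC))
# lid top plane from top depth
m=vision.camera_model("top");d=np.load("top.npy")
def back(m,d):
    v,u=np.nonzero(d>0);n=cv2.undistortPoints(np.c_[u,v].astype(float)[:,None],np.array(m["camera_matrix"]),np.array(m["dist_coeffs"]))[:,0]
    z=d[v,u];c=np.c_[n*z[:,None],z];T=np.linalg.inv(m["camera_from_world"]);return c@T[:3,:3].T+T[:3,3]
P=back(m,d)
L=R.from_euler('z',-YAW).apply(P-C)
k=(abs(L[:,0])<.13)&(abs(L[:,1])<.13)&(L[:,2]>.135)&(L[:,2]<.22)
r=cv2.minAreaRect(P[k][:,:2].astype(np.float32)*1000);print(k.sum(),r,[np.round(q,4) for q in (L[k].min(0),L[k].max(0))],np.percentile(L[k],[1,99],axis=0))
for deg in (-10,0,15,30,45):
  for s in (1,-1):
    a=np.radians(deg);q=[robot.ik(W(x,y,z),rpy(rot([np.cos(a),0,-np.sin(a)],[0,0,s]))) for x,y,z in ((-77,-50,105),(-110,-50,105),(-77,45,105),(-30,-40,240)) for x,y,z in [(x/1e3,y/1e3,z/1e3)]]
    print(deg,s,[None if j is None else np.round(j,2).tolist() for j in q])
E
```

```text
6479 ((472.3836669921875, -316.26837158203125), (223.00982666015625, 220.17576599121094), 51.88867950439453) [array([-0.0902, -0.0936,  0.135 ]), array([0.1298, 0.1298, 0.219 ])] [[-0.08841156 -0.09080909  0.13525072]
 [ 0.07685006  0.09102756  0.16185201]]
-10 1 [None, None, None, None]
-10 -1 [[-0.96, 0.89, 2.45, 2.83, 1.93, -0.06], [-1.02, 0.94, 2.51, 2.75, 2.03, -0.12], [-0.5, 0.88, 2.43, 3.32, 1.91, 0.03], [-0.87, 0.3, 2.47, 2.94, 1.39, 0.07]]
0 1 [None, None, None, None]
0 -1 [None, None, [-0.5, 0.68, 2.5, 3.31, 1.61, 0.01], [-0.87, 0.11, 2.49, 2.9, 1.03, 0.12]]
15 1 [None, None, None, None]
15 -1 [None, None, None, [-0.87, -0.12, 2.43, 2.74, 0.51, 0.3]]
30 1 [None, None, None, [-0.85, -0.2, 2.3, 1.57, 0.15, -1.66]]
30 -1 [[-0.92, 0.08, 2.51, 2.69, 0.53, 0.26], None, [-0.52, 0.1, 2.49, 3.4, 0.51, -0.16], [-0.85, -0.2, 2.3, 1.57, 0.15, 1.49]]
45 1 [[-0.88, -0.01, 2.38, 1.58, 0.15, -1.73], [-0.91, -0.1, 2.46, 1.52, 0.17, -1.69], None, [-0.82, -0.18, 2.14, 0.27, 0.42, -0.36]]
45 -1 [[-0.88, -0.01, 2.38, 1.58, 0.15, 1.41], [-0.91, -0.1, 2.46, 1.52, 0.17, 1.45], None, None]
```

View pics/crop.png

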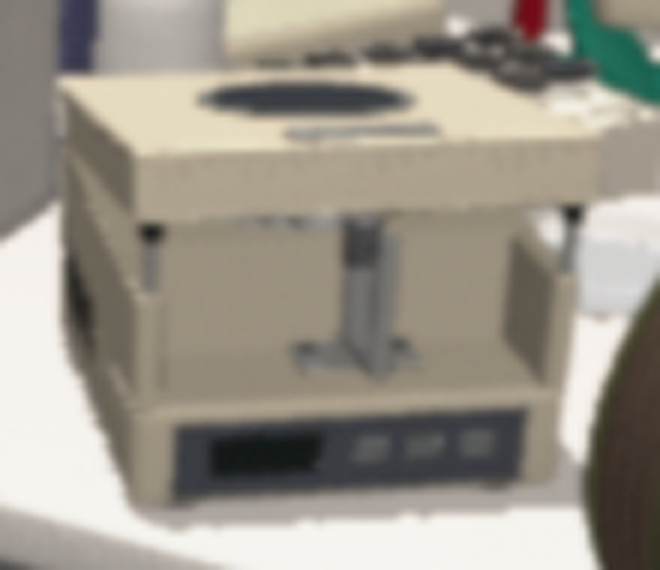

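The crop shows the catch post and peg in the recess at about crop (370,290), which is scene pixel (392,203). I'll look for a well-conditioned approach direction and get a rough estimate of the peg's y.

Run:
```python
from a import *
m=vision.camera_model("scene");T=np.linalg.inv(m["camera_from_world"])
for u,v in ((390,203),(393,203)):
    n=cv2.undistortPoints(np.array([[[u,v]]],float),np.array(m["camera_matrix"]),np.array(m["dist_coeffs"]))[0,0]
    o=R.from_euler('z',-YAW).apply(T[:3,3]-C);dd=R.from_euler('z',-YAW).apply(T[:3,:3]@[n[0],n[1],1])
    for xx in(-.09,-.086,-.052): t=(xx-o[0])/dd[0];print(u,xx,np.round(o+t*dd,3))
def path():
    P=[(-115,-50,140),(-79,-50,99),(-79,-10,99),(-79,25,99)]
    for th in (0.1,.3,.5,.7,.9,1.0):
        f=.136+th;P.append((-79+177*(np.cos(.136)-np.cos(f)),-15,99+177*(np.sin(f)-np.sin(.136))))
    return np.array(P)/1e3
for pit in (30,35,40,45,50):
  for yw in (-40,-25,-10,10,25,40):
    a,b=np.radians([pit,yw]);best=None
    for s in (1,-1):
      r=rot([np.cos(a)*np.cos(b),np.cos(a)*np.sin(b),-np.sin(a)],[0,0,s])
      q=[robot.ik(W(*p),rpy(r)) for p in path()]
      ok=[j is not None for j in q]
      if sum(ok)>=6:
        Q=np.array([j for j in q if j is not None]);print(pit,yw,s,''.join('01'[o] for o in ok),"j3max %.2f j5min %.2f"%(Q[:,2].max(),Q[:,4].min()),"j4",np.round(Q[:,3],1),"j6",np.round(Q[:,5],1))
```

```text
390 -0.09 [-0.09  -0.     0.098]
390 -0.086 [-0.086 -0.001  0.097]
390 -0.052 [-0.052 -0.013  0.081]
393 -0.09 [-0.09  -0.007  0.098]
393 -0.086 [-0.086 -0.009  0.096]
393 -0.052 [-0.052 -0.02   0.081]
30 -10 -1 0111111000 j3max 2.51 j5min 0.28 j4 [3.3 3.6 3.8 3.6 3.7 4. ] j6 [-0.1 -0.2 -0.4 -0.3 -0.5 -0.7]
30 10 -1 0111111111 j3max 2.51 j5min 0.32 j4 [2.2 2.4 2.7 2.3 2.2 2.  1.8 1.7 1.6] j6 [0.5 0.4 0.3 0.5 0.7 0.9 1.1 1.3 1.3]
30 25 1 1110111111 j3max 2.46 j5min 0.66 j4 [1.6 1.7 1.9 1.8 1.7 1.6 1.5 1.4 1.4] j6 [-2.3 -2.5 -2.5 -2.4 -2.3 -2.1 -2.  -1.9 -1.8]
30 25 -1 1111111111 j3max 2.46 j5min 0.66 j4 [1.6 1.7 1.9 2.  1.8 1.7 1.6 1.5 1.4 1.4] j6 [0.8 0.6 0.6 0.6 0.7 0.9 1.  1.2 1.3 1.3]
30 40 1 1111111111 j3max 2.34 j5min 0.91 j4 [1.3 1.4 1.5 1.6 1.5 1.4 1.4 1.3 1.3 1.3] j6 [-2.3 -2.4 -2.5 -2.5 -2.4 -2.3 -2.1 -2.  -2.  -1.9]
30 40 -1 1111111111 j3max 2.34 j5min 0.91 j4 [1.3 1.4 1.5 1.6 1.5 1.4 1.4 1.3 1.3 1.3] j6 [0.8 0.7 0.7 0.7 0.8 0.9 1.  1.1 1.2 1.2]
35 -10 -1 0111110001 j3max 2.47 j5min 0.21 j4 [ 3.3  3.7  4.   3.8  4.1 -1. ] j6 [-0.1 -0.4 -0.5 -0.5 -0.8 -2. ]
35 10 1 110011111
[... 3532 characters left out ...]
-1.1 -0.9 -0.8 -0.7 -0.6 -0.6]
50 10 -1 1111111110 j3max 2.37 j5min 0.19 j4 [0.8 1.1 1.  0.9 0.9 0.7 0.5 0.5 0.4] j6 [2.  1.7 1.9 2.1 2.  2.2 2.4 2.5 2.5]
50 25 1 1111111111 j3max 2.32 j5min 0.44 j4 [0.9 1.1 1.1 1.1 1.  0.9 0.8 0.7 0.7 0.7] j6 [-1.6 -1.7 -1.6 -1.6 -1.6 -1.4 -1.3 -1.2 -1.1 -1.1]
50 25 -1 1111111111 j3max 2.32 j5min 0.44 j4 [0.9 1.1 1.1 1.1 1.  0.9 0.8 0.7 0.7 0.7] j6 [1.6 1.4 1.5 1.6 1.6 1.8 1.9 2.  2.  2.1]
50 40 1 1111111111 j3max 2.23 j5min 0.67 j4 [0.9 1.  1.  1.  1.  0.9 0.8 0.8 0.8 0.7] j6 [-1.8 -1.9 -1.8 -1.8 -1.8 -1.7 -1.6 -1.5 -1.4 -1.4]
50 40 -1 1111111111 j3max 2.23 j5min 0.67 j4 [0.9 1.  1.  1.  1.  0.9 0.8 0.8 0.8 0.7] j6 [1.3 1.2 1.3 1.4 1.4 1.5 1.6 1.7 1.7 1.8]
```

Peg estimate is y ≈ -5 mm. A tool pitch of 35° down with 25° yaw left, fingers closed and stacked vertically, is well conditioned. Now I'll move there, insert, and look before feeling for the peg.

```bash
cat >> a.py <<'E'
A,B=np.radians([35,25])
RT=rot([np.cos(A)*np.cos(B),np.cos(A)*np.sin(B),-np.sin(A)],[0,0,-1])
def loc(): return R.from_euler('z',-YAW).apply(robot.current_ee_pos()-C)
def F(n=4): return R.from_euler('z',-YAW).apply(np.mean([robot.current_force() for _ in range(n)],0))
E
python3 - <<'E'
from a import *
def down(r,az,z): return [r*np.cos(az),r*np.sin(az),z],[np.pi,0,az+1.57+.0]
q=robot.current_joints()
robot.command_gripper(0.0)
pos,_=down(.36,1.26,.36)
robot.move_pose(pos,robot.current_ee_rot())
q=np.array(robot.current_joints());print(np.round(q,2))
q[0]=-0.95;robot.goto_joints(q)
robot.move_pose(W(-.15,-.055-.035,.16),rpy(RT))
print(robot.current_t(),loc(),robot.current_joints())
robot.servo_line(W(-.110,-.055-.017,.118),rate=.1)
print("F",[np.round(F(1),2).tolist() for _ in range(4)],robot.current_t())
robot.servo_line(W(-.074,-.055,.092),rate=.08)
print("F",[np.round(F(1),2).tolist() for _ in range(4)],robot.current_t(),loc(),robot.current_grip_width())
for c in("scene","top"):
    p,d=vision.snapshot(c);cv2.imwrite(f"pics/{c}1.png",p[:,:,::-1])
p=cv2.imread("pics/scene1.png")[130:270,300:480];cv2.imwrite("pics/crop1.png",cv2.resize(p,None,fx=4,fy=4,interpolation=cv2.INTER_CUBIC))
E
```

```text
[ 1.16 -0.21  1.71 -0.    1.65 -0.1 ]
7.65 [-0.14950153 -0.0899698   0.16073655] [-1.49015418 -0.14465205  2.43290283  1.24069767  0.96918041  1.05135714]
F [[-0.49, 0.13, 0.33], [-0.49, 0.13, 0.33], [-0.49, 0.13, 0.33], [-0.49, 0.13, 0.33]] 8.4083
F [[-0.43, 0.3, -0.63], [-0.43, 0.3, -0.63], [-0.43, 0.3, -0.63], [-0.43, 0.3, -0.63]] 9.15 [-0.07415374 -0.05509664  0.09222294] 0.007840290820817528
```

View pics/crop1.png

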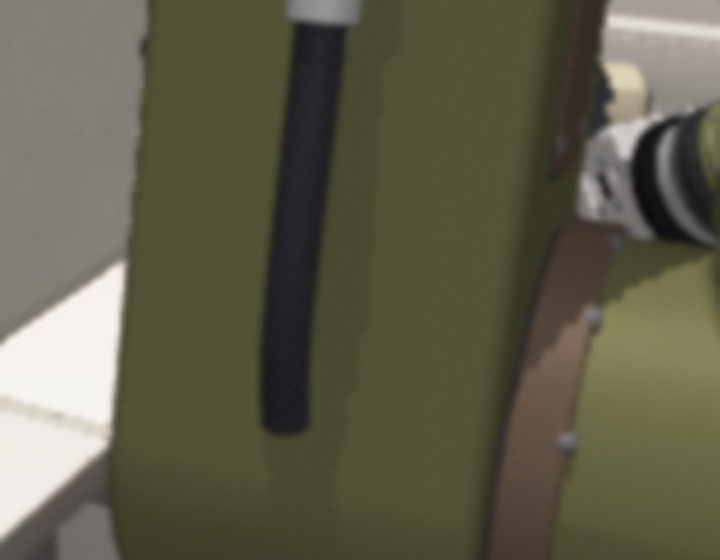

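The arm blocks the scene view, so this crop shows nothing of the recess. The forces show no contact, so I'll feel for the peg to the left now.

Run:
```python
from a import *
def FF():
    o=[]
    for _ in range(4): robot.wait(.01);o.append(F(1))
    return np.mean(o,0)
f0=FF();y=-.055;hit=0
while y<.03:
    y+=.003 if y<-.035 else .002
    robot.servo_line(W(-.074,y,.092),rate=.03 if y>-.035 else .06)
    f=FF()-f0;print(round(y*1e3,1),np.round(f,2),round(robot.current_t(),2))
    hit=hit+1 if f[1]<-1.2 else 0
    if np.linalg.norm(f)>6 or hit>=2: break
```

```text
-52.0 [ 0.32 -0.54 -0.1 ] 9.57
-49.0 [ 0.46 -0.48 -0.16] 9.85
-46.0 [ 0.44 -0.54 -0.11] 10.13
-43.0 [ 0.06 -0.63 -0.13] 10.42
-40.0 [ 0.47 -0.42 -0.09] 10.7
-37.0 [-0.48 -0.56 -0.13] 10.98
-34.0 [-0.07 -0.37 -0.1 ] 11.27
-32.0 [ 0.01 -0.25  0.3 ] 11.55
-30.0 [ 0.66 -0.99  0.21] 11.83
-28.0 [ 0.13 -0.65 -0.55] 12.12
-26.0 [ 0.11 -0.26  0.03] 12.4
-24.0 [ 0.06 -0.24  0.55] 12.68
-22.0 [ 0.62 -0.97 -0.01] 12.97
-20.0 [ 1.16 -2.8  -0.43] 13.25
-18.0 [ 1.5  -3.57  0.05] 13.53
```

Contact is at TCP y ≈ -21.5 mm. I'll push about 12 mm with the force guarded.

Run:
```python
from a import *
def FF():
    o=[]
    for _ in range(4): robot.wait(.01);o.append(F(1))
    return np.mean(o,0)
f0=np.array([-.2,-.1,-.6])
for y in (-.016,-.014,-.012,-.0105,-.009):
    robot.servo_line(W(-.074,y,.092),rate=.03)
    f=FF()-f0;print(round(y*1e3,1),np.round(f,2),round(robot.current_t(),2))
    if np.linalg.norm(f)>8.5: break
robot.wait(.15);print(loc(),FF()-f0)
```

```text
-16.0 [ 2.94 -4.13 -0.11] 13.82
-14.0 [ 4.38 -4.98 -0.75] 14.1
-12.0 [ 5.66 -6.37 -1.9 ] 14.38
[-0.07363511 -0.01246015  0.09213541] [ 5.62663937 -6.08910687 -1.02166924]
```

The 45° force direction matches friction plus a catch angle of about 0.27 rad by the torque balance. I'll follow the peg's arc a little deeper, which cuts the friction, then lift.

Run:
```python
from a import *
def FF():
    o=[]
    for _ in range(3): robot.wait(.01);o.append(F(1))
    return np.mean(o,0)
f0=np.array([-.2,-.2,-.6])
for x,y in ((-.0725,-.0115),(-.0715,-.0100)):
    robot.servo_line(W(x,y,.092),rate=.03)
    f=FF()-f0;print(x,y,np.round(f,2),round(robot.current_t(),2))
    if np.linalg.norm(f)>11: break
robot.wait(.15)
p=loc();print(p)
for dz in (2,4,5,6,7,8,9,10):
    robot.servo_line(W(p[0],p[1],.092+dz/1e3),rate=.03)
    f=FF()-f0;print(dz,np.round(f,2),round(robot.current_t(),2))
    if np.linalg.norm(f)>12 or f[2]<-4: break
```

```text
-0.0725 -0.0115 [ 3.06 -5.28 -0.2 ] 14.84
-0.0715 -0.01 [ 1.89 -5.16  0.01] 15.12
[-0.0714193  -0.01027631  0.09199304]
2 [ 1.96 -5.93  0.43] 15.54
4 [ 1.85 -6.13  0.4 ] 15.82
5 [ 2.8  -5.72 -0.34] 16.09
6 [ 2.52 -5.7  -1.31] 16.37
7 [ 3.16 -5.65 -1.72] 16.64
8 [ 2.21 -5.55 -1.98] 16.92
9 [ 2.82 -6.08 -1.73] 17.19
10 [ 2.13 -6.21 -1.8 ] 17.47
```

The lid is now resting on the finger and has lifted about 4 mm with about 2 N. I'll add a bit more push for hook clearance, then lift further with the force guarded.

Run:
```python
from a import *
def FF():
    o=[]
    for _ in range(3): robot.wait(.01);o.append(F(1))
    return np.mean(o,0)
f0=np.array([-.2,-.2,-.6])
p=loc()
x,y,z=-.0705,-.0082,.102
robot.servo_line(W(x,y,z),rate=.03);print(np.round(FF()-f0,2),loc())
for dz in (2,4,6,8,10,12,14,17,20,24):
    robot.servo_line(W(x+dz*.00015,y,z+dz/1e3),rate=.04)
    f=FF()-f0;print(dz,np.round(f,2),round(robot.current_t(),2))
    if np.linalg.norm(f)>12 or f[2]<-6: print("stop");break
```

```text
[ 1.17 -6.8  -0.55] [-0.07059563 -0.00851377  0.1017423 ]
2 [ 1.1  -6.69 -0.63] 18.02
4 [ 1.03 -5.58 -0.79] 18.29
6 [ 1.7  -6.29 -0.46] 18.57
8 [ 1.08 -6.04 -0.18] 18.84
10 [ 1.57 -5.5  -0.83] 19.12
12 [ 1.23 -6.2  -0.72] 19.39
14 [ 1.41 -5.9   0.68] 19.67
17 [ 0.73 -6.12  1.3 ] 19.94
20 [-1.07 -2.84  6.1 ] 20.22
24 [-0.61  0.56  0.42] 20.49
```

Run:
```python
from a import *
for c in("top","scene"):
    p,d=vision.snapshot(c)
    cv2.imwrite(f"pics/{c}2.png",p[:,:,::-1])
    print(c,[(np.round(R.from_euler('z',-YAW).apply(r["at"]-C),3),r["conf"]) for r in landmark_of("lid_edge",c)])
    if c=="top":
        m=vision.camera_model("top");v,u=np.nonzero(d>0);n=cv2.undistortPoints(np.c_[u,v].astype(float)[:,None],np.array(m["camera_matrix"]),np.array(m["dist_coeffs"]))[:,0]
        zz=d[v,u];T=np.linalg.inv(m["camera_from_world"]);P=np.c_[n*zz[:,None],zz]@T[:3,:3].T+T[:3,3]
        L=R.from_euler('z',-YAW).apply(P-C)
        for yy in(-.07,0,.07):
          for x0 in(-.08,-.06,-.04,-.02,.0,.02,.04,.06):
            k=(abs(L[:,0]-x0)<.005)&(abs(L[:,1]-yy)<.012)&(L[:,2]<.3);print(yy,x0,k.sum(),np.round(np.median(L[k,2]),4) if k.any() else None,end=" | ")
          print()
cv2.imwrite("pics/t2.png",cv2.resize(cv2.imread("pics/top2.png")[120:320,300:540],None,fx=3,fy=3))
```

```text
top [(array([-0.084,  0.001,  0.159]), 0.81)]
-0.07 -0.08 22 0.1777 | -0.07 -0.06 52 0.1806 | -0.07 -0.04 57 0.1745 | -0.07 -0.02 52 0.1679 | -0.07 0.0 52 0.1615 | -0.07 0.02 47 0.1553 | -0.07 0.04 51 0.1491 | -0.07 0.06 47 0.1419 | 
0 -0.08 136 0.1613 | 0 -0.06 56 0.1827 | 0 -0.04 53 0.1743 | 0 -0.02 52 0.1703 | 0 0.0 47 0.1633 | 0 0.02 47 0.157 | 0 0.04 49 0.1517 | 0 0.06 41 0.1422 | 
0.07 -0.08 143 0.1607 | 0.07 -0.06 75 0.1799 | 0.07 -0.04 65 0.1736 | 0.07 -0.02 53 0.1677 | 0.07 0.0 46 0.1617 | 0.07 0.02 48 0.1542 | 0.07 0.04 47 0.1481 | 0.07 0.06 42 0.1418 | 
scene []
```

View pics/t2.png

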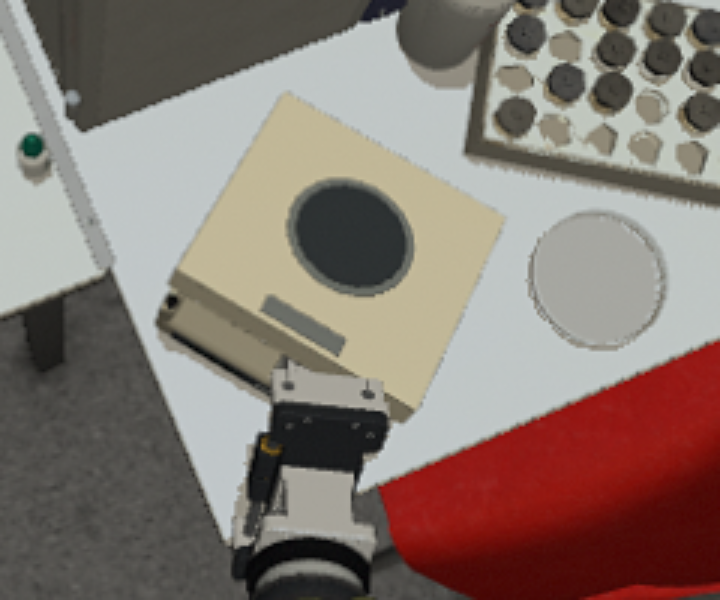

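The lid edge is at z ≈ 0.159, 29 mm up and past the hook. It shows on the finger at crop (330,370). Next I swing it along its arc.

Run:
```python
from a import *
f0=np.array([-.2,-.2,-.6])
p=loc();t0=.304
for k,ph in enumerate(np.arange(.36,1.21,.07)):
    y=p[1]-min(.02,.007*(k+1))
    robot.servo_line(W(p[0]+.177*(np.cos(t0)-np.cos(ph)),y,p[2]+.177*(np.sin(ph)-np.sin(t0))),rate=.09)
    f=F(1)-f0;print(round(ph-.136,2),np.round(f,2),round(robot.current_t(),2))
    if np.linalg.norm(f)>12: print("stop");break
robot.wait(1.0)
p,d=vision.snapshot("top");cv2.imwrite("pics/top3.png",p[:,:,::-1])
print([(np.round(R.from_euler('z',-YAW).apply(r["at"]-C),3),r["conf"]) for r in landmark_of("lid_edge","top")],loc(),robot.current_joints())
cv2.imwrite("pics/t3.png",cv2.resize(cv2.imread("pics/top3.png")[100:320,300:540],None,fx=2.5,fy=2.5))
```

```text
0.22 [0.65 0.64 0.95] 20.98
0.29 [0.33 0.52 0.35] 21.28
0.36 [-0.6  -0.11  0.69] 21.58
0.43 [-0.04  0.56 -0.34] 21.88
0.5 [-0.67 -0.18 -0.59] 22.17
0.57 [ 0.75  0.69 -0.09] 22.46
0.64 [ 0.59 -0.21  0.66] 22.75
0.71 [ 0.   -0.58  0.61] 23.04
0.78 [0.21 1.   0.71] 23.33
0.85 [0.15 0.68 0.85] 23.62
0.92 [0.5  0.01 1.52] 23.92
0.99 [-0.5   0.16  0.4 ] 24.21
1.06 [0.87 0.18 0.39] 24.5
[(array([ 0.082, -0.001,  0.282]), 0.7)] [ 0.03764716 -0.02799109  0.23773248] [-1.00455184  0.05025048  2.02449139  1.20499751  0.65914759  1.5119848 ]
```

View pics/t3.png

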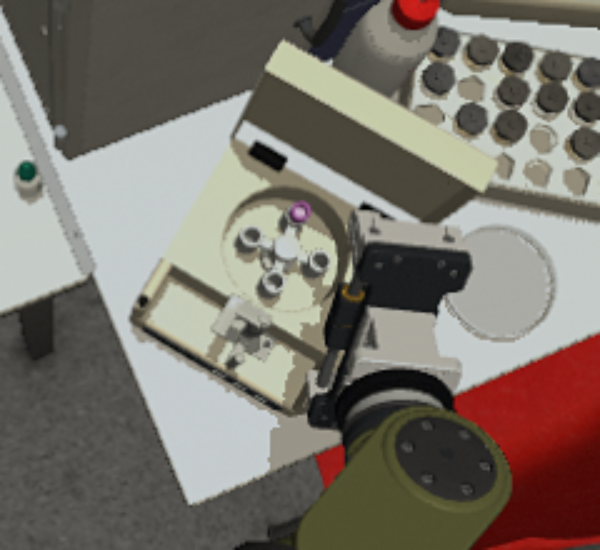

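The lid is fully open, edge at (0.082, 0.282). The balance tube is the far bucket at crop (300,212), the hub is at (287,248), and the empty target bucket is the near one at (272,283). Next I retract, move above the tube, and measure.

Run:
```python
from a import *
p=loc();z=R.from_euler('z',-YAW).apply(RT.as_matrix()[:,2])
robot.servo_line(W(*(p-z*.13)),rate=.25)
q=np.array(robot.current_joints());print(robot.current_t(),np.round(q,2))
# heights round the tube
m=vision.camera_model("top");d=np.load("top.npy");v,u=np.nonzero(d>0);n=cv2.undistortPoints(np.c_[u,v].astype(float)[:,None],np.array(m["camera_matrix"]),np.array(m["dist_coeffs"]))[:,0]
zz=d[v,u];T=np.linalg.inv(m["camera_from_world"]);P=np.c_[n*zz[:,None],zz]@T[:3,:3].T+T[:3,3]
D=P[:,:2]-[.5,.028]
print("x-close",P[(abs(D[:,0])<.1)&(abs(D[:,1])<.05),2].max(),"y-close",P[(abs(D[:,0])<.05)&(abs(D[:,1])<.1),2].max())
g=[(y) for y in (-np.pi/2,0,np.pi/2,np.pi)]
for y in np.arange(-3,3.2,.4):
    j=robot.ik([.5,.028,.16],[np.pi,0,y]); k=robot.ik(W(-.005,0,.16),[np.pi,0,y]);print(round(y,1),None if j is None else np.round(j,2),None if k is None else np.round(k,2))
```

```text
26.2667 [-1.24 -0.24  2.1   1.02  0.95  1.65]
x-close 0.07410080736950708 y-close 0.058326953565118744
-3.0 [-0.02  0.23  1.71  0.    1.19 -1.73] [-0.69  0.32  1.6   0.    1.22 -2.4 ]
-2.6 [-0.02  0.23  1.71  0.    1.19 -2.13] None
-2.2 [-0.02  0.23  1.71  0.    1.19 -2.53] None
-1.8 None None
-1.4 None [-0.69  0.32  1.6  -0.    1.22  2.28]
-1.0 [-0.02  0.23  1.71 -0.    1.19  2.55] [-0.69  0.32  1.6  -0.    1.22  1.88]
-0.6 [-0.02  0.23  1.71 -0.    1.19  2.15] [-0.69  0.32  1.6  -0.    1.22  1.48]
-0.2 [-0.02  0.23  1.71 -0.    1.19  1.75] [-0.69  0.32  1.6  -0.    1.22  1.08]
0.2 [-0.02  0.23  1.71 -0.    1.19  1.35] [-0.69  0.32  1.6  -0.    1.22  0.68]
0.6 [-0.02  0.23  1.71 -0.    1.19  0.95] [-0.69  0.32  1.6  -0.    1.22  0.28]
1.0 [-0.02  0.23  1.71 -0.    1.19  0.55] [-0.69  0.32  1.6   0.    1.22 -0.12]
1.4 [-0.02  0.23  1.71 -0.    1.19  0.15] [-0.69  0.32  1.6   0.    1.22 -0.52]
1.8 [-0.02  0.23  1.71  0.    1.19 -0.25] [-0.69  0.32  1.6   0.    1.22 -0.92]
2.2 [-0.02  0.23  1.71  0.    1.19 -0.65] [-0.69  0.32  1.6   0.    1.22 -1.32]
2.6 [-0.02  0.23  1.71  0.    1.19 -1.05] [-0.69  0.32  1.6   0.    1.22 -1.72]
3.0 [-0.02  0.23  1.71  0.    1.19 -1.45] [-0.69  0.32  1.6   0.    1.22 -2.12]
```

Run:
```python
from a import *
robot.move_pose([.36,-.12,.28],[np.pi,0,-.3])
robot.move_pose([.495,.028,.15],[np.pi,0,0])
robot.command_gripper(0.40)
print(robot.current_t(),robot.current_grip_width())
for c in ("top","wrist","scene"):
    ee=np.array(robot.current_ee_pos());er=R.from_euler('xyz',robot.current_ee_rot())
    p,d=vision.snapshot(c);cv2.imwrite(f"pics/{c}4.png",p[:,:,::-1]);np.save(c+"4.npy",d)
    m=vision.camera_model(c)
    if c=="wrist":
        T=np.eye(4);T[:3,:3]=er.as_matrix();T[:3,3]=ee;T=T@np.array(m["mount"])
    else: T=np.linalg.inv(m["camera_from_world"])
    for t in ("tube","empty_bucket","balance_tube","lid_edge","tube_stand"):
        print(c,t,[(np.round(r["at"],4).tolist(),round(r["conf"],2)) for r in landmark_of(t,c)][:3])
    for r in trace("tube",c)[:3]:
        k=r["pixels"]&(d>0);v,u=np.nonzero(k)
        if len(v)<5: continue
        n=cv2.undistortPoints(np.c_[u,v].astype(float)[:,None],np.array(m["camera_matrix"]),np.array(m["dist_coeffs"]))[:,0]
        z=d[v,u];P=np.c_[n*z[:,None],z]@T[:3,:3].T+T[:3,3]
        s=P[P[:,2]>np.percentile(P[:,2],98)-.004]
        print(c,"mask",r["conf"],len(v),np.round([u.mean(),v.mean()],0),"top",np.round(np.median(s,0),4),np.round((s.min(0)+s.max(0))/2,4),np.round(np.ptp(s,axis=0),4))
print(robot.current_t())
a=cv2.imread("pics/wrist4.png");b=cv2.resize(cv2.imread("pics/top4.png")[110:310,310:510],(400,400),interpolation=cv2.INTER_CUBIC)
cv2.imwrite("pics/m4.png",cv2.resize(np.hstack([a,b]),None,fx=.75,fy=.75))
```

```text
29.0333 0.3938768182532374
top tube []
top empty_bucket [([0.4363, -0.3187, 0.0999], 0.95), ([0.4438, -0.3179, -0.0011], 0.43)]
top balance_tube [([0.4916, -0.3447, 0.0672], 0.57)]
top lid_edge [([0.5082, -0.3695, 0.2824], 0.84)]
top tube_stand [([0.4029, -0.2844, 0.0937], 0.56)]
wrist tube [([0.4998, 0.029, 0.0019], 0.89)]
wrist empty_bucket [([0.5641, 0.0394, 0.003], 0.67)]
wrist balance_tube []
wrist lid_edge []
wrist tube_stand [([0.4941, 0.0466, 0.0011], 0.9)]
wrist mask 0.59 321 [318. 192.] top [0.5023 0.0299 0.0505] [0.5015 0.0296 0.0502] [0.0167 0.0165 0.0045]
wrist mask 0.47 3729 [219. 246.] top [0.4344 0.1346 0.0161] [0.453  0.1123 0.1081] [0.1014 0.1064 0.186 ]
scene tube [([0.5023, 0.0317, -0.0], 0.58)]
scene empty_bucket []
scene balance_tube []
scene lid_edge []
scene tube_stand [([0.4921, 0.0494, -0.0019], 0.78), ([0.5619, 0.0353, 0.0033], 0.43)]
scene mask 0.49 79 [258. 249.] top [0.4971 0.0298 0.0506] [0.4996 0.03   0.0503] [0.0159 0.0153 0.0035]
30.0833
```

View pics/m4.png

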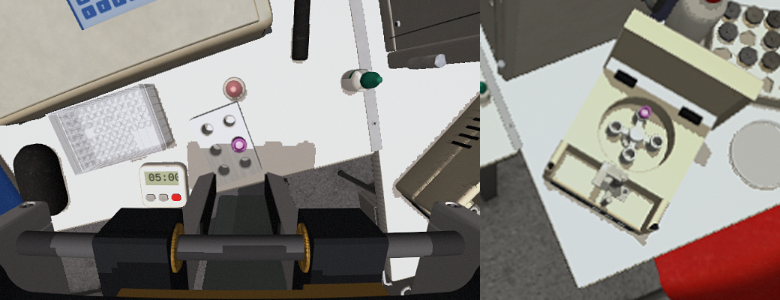

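The wrist view shows the purple cap at (239,145) between the open fingers' reach, and the top view confirms the lid is up. I'll grasp the cap at about (0.5005, 0.0297).

Run:
```python
from a import *
x,y=.5005,.0297;o=[np.pi,0,0]
robot.servo_line([x,y,.07],rate=.2)
f0=F(1)
robot.servo_line([x,y,.0385],rate=.1)
print("F",F(1)-f0)
robot.command_gripper(0.0)
print(robot.current_t(),robot.current_grip_width()*.094,robot.current_gripper_force())
robot.servo_line([x,y,.13],rate=.2)
print(robot.current_grip_width()*.094)
robot.move_pose([.40,-.16,.24],[np.pi,0,YAW])
robot.move_pose(W(-.05,0,.22),[np.pi,0,YAW])
ee=np.array(robot.current_ee_pos());er=R.from_euler('xyz',robot.current_ee_rot())
p,d=vision.snapshot("wrist");cv2.imwrite("pics/wrist5.png",p[:,:,::-1]);np.save("wrist5.npy",d);np.save("ee5.npy",np.r_[ee,er.as_euler('xyz')])
for t in ("empty_bucket","balance_tube","tube"):
    print(t,[(np.round(r["at"],4).tolist(),round(r["conf"],2)) for r in landmark_of(t,"wrist")][:3])
for r in trace("tube","wrist")[:3]: v,u=np.nonzero(r["pixels"]);print(len(v),u.mean(),v.mean(),r["conf"])
print(robot.current_t(),robot.current_grip_width()*.094)
cv2.imwrite("pics/w5.png",p[:,:,::-1])
```

```text
F [-0.66549065 -0.62429425 -0.54043276]
31.5833 0.01638591320089451 30.000600409694016
0.01584022973174001
empty_bucket [([0.4371, -0.316, 0.0973], 0.65)]
balance_tube [([0.4913, -0.3473, 0.0647], 0.81)]
tube [([0.4052, -0.2879, 0.1808], 0.6)]
1101 320.13169845594916 244.53315168029064 0.95
38803 320.0466716490993 106.51941860165451 0.51
33.9667 0.016124425319733647
```

View pics/w5.png

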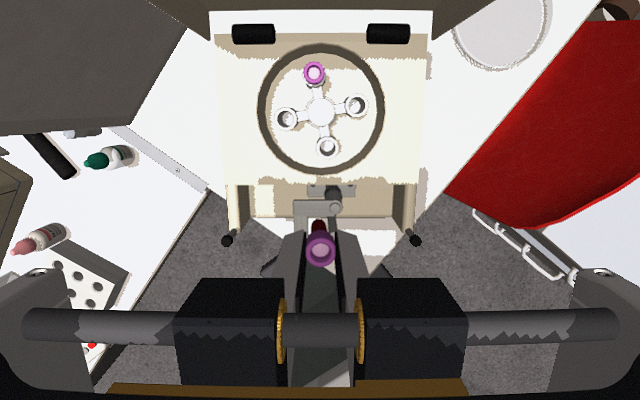

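The tube is held, cap at (320,249). The empty bucket is at (327,146), opposite the balance tube at (315,72), with the hub at (321,112). I'll measure the in-hand offset and the bucket with the same camera.

Run:
```python
from a import *
e=np.load("ee5.npy");d=np.load("wrist5.npy");m=vision.camera_model("wrist");K=np.array(m["camera_matrix"]);D=np.array(m["dist_coeffs"])
M=np.array(m["mount"]);T=np.eye(4);T[:3,:3]=R.from_euler('xyz',e[3:]).as_matrix();T[:3,3]=e[:3];T=T@M
print(K[0,0],e[:3])
def ray(u,v,z):
    n=cv2.undistortPoints(np.array([[[u,v]]],float),K,D)[0,0];dr=T[:3,:3]@[n[0],n[1],1];o=T[:3,3];return o+dr*(z-o[2])/dr[2]
h=ray(321,112,.107);b=ray(315,72,.115);q={k:ray(*k,.1) for k in((327,146),(287,119),(355,105))}
for k,p in q.items(): print(k,np.round(p,4),np.linalg.norm(p-b),np.linalg.norm(p-h))
print("hub",h,"bal",b,"mid others",(q[(287,119)]+q[(355,105)])/2)
p=cv2.cvtColor(cv2.imread("pics/wrist5.png"),cv2.COLOR_BGR2HSV)
mk=(p[...,0]>135)&(p[...,0]<165)&(p[...,1]>60)
for r0,r1 in((55,90),(225,275)):
    k=mk.copy();k[:r0]=0;k[r1:]=0;k[:,:295]=0;k[:,345:]=0;k&=d>0;v,u=np.nonzero(k)
    n=cv2.undistortPoints(np.c_[u,v].astype(float)[:,None],K,D)[:,0];z=d[v,u];P=np.c_[n*z[:,None],z]@T[:3,:3].T+T[:3,3]
    s=P[P[:,2]>np.percentile(P[:,2],95)-.003];c=(s.min(0)+s.max(0))/2
    print(len(v),"centre",np.round(c,4),np.round(s.mean(0),4),np.ptp(s,axis=0).round(4),"tool-frame off",np.round(R.from_euler('xyz',e[3:]).inv().apply(c-e[:3]),4))
c1=robot.ik([.437,-.317,.105],[np.pi,0,YAW]);print(c1)
```

```text
329.80660045881706 [ 0.40652945 -0.28649378  0.21891613]
(327, 146) [ 0.4378 -0.3191  0.1   ] 0.06396883419909162 0.030954686249232064
(287, 119) [ 0.4783 -0.306   0.1   ] 0.04761400213228066 0.03132133831735457
(355, 105) [ 0.4509 -0.3603  0.1   ] 0.04559974045077608 0.03108379859771932
hub [ 0.46448929 -0.33321291  0.107     ] bal [ 0.49240779 -0.34892918  0.115     ] mid others [ 0.46458877 -0.33312665  0.1       ]
270 centre [ 0.4928 -0.3479  0.1157] [ 0.4931 -0.3479  0.1155] [0.0167 0.0162 0.004 ] tool-frame off [ 0.106  -0.0051  0.103 ]
851 centre [ 0.4119 -0.2886  0.2535] [ 0.4132 -0.2875  0.2516] [0.0133 0.0198 0.0328] tool-frame off [ 0.0054 -0.0016 -0.0346]
[-6.95416955e-01  3.82155515e-01  1.65872679e+00 -4.44089210e-16
  1.10071035e+00  1.54337937e+00]
```

Run:
```python
from a import *
e=np.load("ee5.npy");d=np.load("wrist5.npy");m=vision.camera_model("wrist");K=np.array(m["camera_matrix"]);D=np.array(m["dist_coeffs"])
T=np.eye(4);Rt=R.from_euler('xyz',e[3:]);T[:3,:3]=Rt.as_matrix();T[:3,3]=e[:3];T=T@np.array(m["mount"])
im=cv2.imread("pics/wrist5.png");p=cv2.cvtColor(im,cv2.COLOR_BGR2HSV)
k=((p[...,0]>135)&(p[...,0]<165)&(p[...,1]>60));k[:228]=0;k[272:]=0;k[:,:300]=0;k[:,340:]=0
v,u=np.nonzero(k);n=cv2.undistortPoints(np.c_[u,v].astype(float)[:,None],K,D)[:,0];z=d[v,u];ok=z>0;P=np.c_[n*z[:,None],z]@T[:3,:3].T+T[:3,3]
L=Rt.inv().apply(P-e[:3])
for z0 in np.arange(-.02,.03,.004):
    s=L[ok&(abs(L[:,2]-z0)<.002)];print(round(z0,3),len(s),s.mean(0).round(4) if len(s) else '',(s.min(0).round(4),s.max(0).round(4)) if len(s) else '')
print(u.min(),u.max(),v.min(),v.max())
def ray(u,v,z):
    n=cv2.undistortPoints(np.array([[[u,v]]],float),K,D)[0,0];dr=T[:3,:3]@[n[0],n[1],1];o=T[:3,3];return o+dr*(z-o[2])/dr[2]
for vv in(245,250): print(Rt.inv().apply(ray(320,vv,e[2]+.0125)-e[:3]))
```

```text
-0.02 16 [ 0.0046 -0.0066 -0.02  ] (array([-0.0028, -0.0082, -0.0212]), array([ 0.0076,  0.009 , -0.0182]))
-0.016 0  
-0.012 472 [ 0.0004  0.0004 -0.0116] (array([-0.009 , -0.0085, -0.0133]), array([ 0.0089,  0.0089, -0.01  ]))
-0.008 180 [ 0.0012  0.0002 -0.0078] (array([-0.0076, -0.0082, -0.01  ]), array([ 0.009 ,  0.0085, -0.006 ]))
-0.004 93 [ 0.0032  0.0007 -0.0048] (array([-0.0061, -0.0072, -0.006 ]), array([ 0.0087,  0.0075, -0.0022]))
0.0 47 [ 0.0072 -0.0011 -0.0003] (array([ 0.0031, -0.0074, -0.002 ]), array([0.0086, 0.0054, 0.0016]))
0.004 1 [ 0.0073 -0.0022  0.0033] (array([ 0.0073, -0.0022,  0.0033]), array([ 0.0073, -0.0022,  0.0033]))
0.008 0  
0.012 0  
0.016 0  
0.02 0  
0.024 0  
0.028 0  
300 339 230 270
[ 0.00438932  0.00018196 -0.01250923]
[ 0.00145201  0.00018429 -0.0125031 ]
```

The tube is centred in the grip. I'll insert with the force guarded, and search sideways if it catches.

Run:
```python
from a import *
b=np.array([.4370,-.3183])
robot.servo_line([*b,.16],rate=.2)
robot.servo_line([*b,.142],rate=.08);robot.wait(.1)
f0=np.mean([ (robot.wait(.01),robot.current_force())[1] for _ in range(5)],0)
z=.142
while z>.1035:
    z-=.003
    robot.servo_line([*b,z],rate=.05)
    f=np.mean([ (robot.wait(.01),robot.current_force())[1] for _ in range(3)],0)-f0
    print(round(z,4),np.round(f,2))
    if np.linalg.norm(f)>4: print("contact");break
print(robot.current_t(),robot.current_ee_pos())
```

```text
0.139 [-0.04  0.19 -0.03]
0.136 [0.27 0.27 0.1 ]
0.133 [0.39 0.3  0.27]
0.13 [-0.33  0.35  0.29]
0.127 [ 0.12  0.2  -0.01]
0.124 [ 0.5   0.15 -0.16]
0.121 [-0.1  -0.17  0.36]
0.118 [-0.07  0.19  0.01]
0.115 [-0.02  0.03  0.2 ]
0.112 [-0.22  0.24  0.19]
0.109 [0.06 0.41 0.22]
0.106 [0.47 0.24 0.11]
0.103 [-0.25  0.91  4.87]
contact
38.5833 [ 0.43729459 -0.31850784  0.1034439 ]
```

Run:
```python
from a import *
p=np.array(robot.current_ee_pos())
robot.command_gripper(0.32)
robot.servo_line(p+[0,0,.10],rate=.15)
robot.servo_line(W(-.14,0,.24),rate=.25)
im,d=vision.snapshot("wrist");cv2.imwrite("pics/w6.png",im[:,:,::-1])
for t in("tube","balance_tube"): print([(np.round(r["at"],4).tolist(),round(r["conf"],2)) for r in landmark_of(t,"wrist")])
im,d=vision.snapshot("top");print([(np.round(r["at"],4).tolist(),round(r["conf"],2)) for r in landmark_of("lid_edge","top")],[(np.round(r["at"],4).tolist(),round(r["conf"],2)) for r in landmark_of("tube","top")])
print(robot.current_t(),robot.current_force())
```

```text
[([0.4339, -0.3205, 0.0675], 0.91)]
[]
[([0.5104, -0.3695, 0.2838], 0.83)] []
40.8583 [0.10677495 0.49984047 0.54368614]
```

View pics/w6.png

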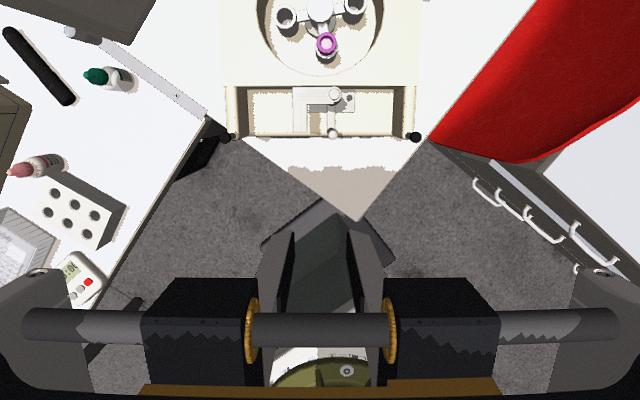

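The tube's cap sits in the near bucket at (326,43), origin at about z 0.067, upright. The lid is up and the arm is clear of everything, so I'm handing in.

```bash
python3 -c "
from a import *
print(robot.hand_in())"
```

```text
the job is handed in; nothing more can be done
None
```

I pushed the catch aside, swung the lid fully open, seated the tube in the bucket opposite the balance tube and handed the job in at about 41 s; the hand-in call returned no verdict.

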